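# Peel a fresh injection tray off the clinging stack and hold it out

## Robot

A 6-joint arm with a two-finger parallel gripper is mounted at the origin on the work surface. World frame = base frame: x ahead of the robot, y to its left, z up, the work surface at z = 0. Lengths are in m, angles in rad, forces in N, time in s.
With the tool pointing down it reaches from about 0.35 to 0.775 m from the base axis. Payload 7.3 kg.
Tool frame: the origin (TCP) lies at the very end of the fingers, on their centre line; the grasp point (between the pads) lies grip_point_offset behind it (grip_point_offset is the distance from the TCP to the grasp point, in m); z points along the fingers, y is the direction in which the jaws open and shut (so a half turn about z gives the same grasp; the last joint's range is limited). The gripper opens to 92 mm and grips with 3 to 60 N. Pads are 19 mm wide; open, the fingers measure 130 mm over their backs; the gripper's body (75 mm by 190 mm) begins 47 mm behind the grasp point.
Start: joints at [-0.146, 0.342, 1.524, -0, 1.275, -0.146], TCP at [0.525, 0, 0.227] pointing down, gripper open.
Joint ranges: [-2.53, 2.53], [-0.77, 2.02], [0.04, 2.7], [-1, 4.14], [0.28, 2.66], [-3.11, 3.11]. Speed limits (rad/s): [2.57, 2.57, 3.14, 3.14, 3.14, 3.14].

## Interface

Orientations are given as [roll, pitch, yaw] about the fixed x, y, z axes, in that order (R = Rz(yaw) Ry(pitch) Rx(roll)).
In Python, from cell import * gives the robot as it stands.
- The arm moves only by the shell command python3 -m inch 'ROWS' [OPENING] [FORCE]. ROWS is JSON, a list that holds one entry, the list of rows, each a list of 4 numbers: the shift along the tool's x, y, z in mm, then the turn about the tool's z in rad. In form: [[[x, y, z, roll], ...]]. A call has 1 to 10 rows; each row shifts and turns the commanded pose from where the row before left it, along the tool's axes as they then stand; what a row does not reach is not made up. A row lasts 1/8 s, in which the tool goes at most 62.5 mm and 10.7 degrees, less where a joint would pass 70% of its speed; a pose out of reach is approached as far as the arm can. A call with a gripper value outside its range is refused whole. OPENING is the closure, from -1 (fully open) to 1 (shut), set as the call begins (- or left out, the last holds). The fingers move at their own pace and stop on an object; FORCE is the grip in N (left out, the last holds). Time passes only in rows, so rows that do not move let the fingers close. It gives the time, the measured TCP pose, the force and the opening at its end, in the units of the state.
- observe(): the state, without advancing time (a new reading comes with each control period).
- read_camera(name): name is "scene" or "side" or "wrist"; returns a dict with "img" (480x640x3 uint8, blue, green, red), "fx", "fy", "cx", "cy" (pixels), "eye" and "rotation" of the camera in the world; the wrist camera has in their place "T_tool_cam" (4x4, takes a point from camera to tool coordinates, whose origin is the TCP and whose axes are the flange's). Camera axes: x right, y down, z forward; pixel columns grow to the right and rows downward; lengths in m; the calibration is good to about 2 mm. The wrist camera is an equidistant fisheye: a pixel r from the principal point sees the ray r / f radians off the axis. A picture is of the moment at which its call begins: read the wrist's pose just before it. There is no depth.
- hand_in(): hands the job in, once; it reports no verdict.
Trained networks look in the newest picture that a camera, given by its name, has taken for a name from the list of things; names that differ only in an ending like _2 or _b are one class to them, and where a whole thing is asked for, a point or a joint stands for the part that bears it (a point fixed in the world has none). Each returns a list of dicts, best first, with "conf" (0 to 1); they miss things now and then, are a little off and sometimes report something else, mostly with a low value. They report only what shows in the picture. A call takes as long as a camera call. They do not tell look-alikes from the thing itself.
- boxes_of(camera, label): "at" ([row, column] in pixels, amid what is visible of it).
- place_of(camera, label): "at" ([row, column] in pixels: a listed point, or the origin of a listed thing).
The state is a dict: "time": time; "qpos": joint angles; "qvel": joint speeds; "joint_efforts": joint torques, N m; "tool_pos": TCP position; "tool_rot": TCP orientation; "contact_force": force on the tool from outside, world axes, zero at the start; "torque": the same for the moment, N m; "opening": finger opening in m.
Only numpy, scipy, OpenCV 4.12 (cv2) and the standard library are available. Lean on these libraries where they do the work, as an engineer would, in place of code of your own. Each camera call takes 0.05 s, during which the arm holds its last target. There are 200 camera calls.

## Task

Take only the top tray off the stack of nested white injection trays in the carton: they cling together, so lift one corner first, while the opposite corner is still down in the stack, peel it free, and leave the rest of the stack standing in the carton. Then hold the tray out level, open side up, about 15 cm above the middle of the preparation mat for the nurse to load, and finish while still holding it there. Leave everything else on the table alone.

Things in the scene. Friction and masses are not known exactly. Their poses are not given: they have to be found in the camera images.
- tray_center (a point): centre of the top tray, half-way up (125 mm above the table at the start). All six trays are alike: white plastic, open on top, 210 mm along their own x, 155 mm along y, 42 mm high, 60 g, each corner cut off at 45 degrees (34 mm off both sides). Under the rim a thin wall slopes in at 20 degrees to a floor of 165 x 110 mm. The trays nest 20 mm apart
- corner_a (a point): middle of the top tray's rim at its cut-off corner towards its own +x, +y, half-way up (84 mm along x, 57 mm along y, 14.5 mm above tray_center). The stiff rim has upright faces, is 11 mm wide and 13 mm deep (133 to 146 mm above the table at the start; the next rim begins 7 mm lower) and runs straight for 48 mm here, at 45 degrees to the tray's sides
- corner_b (a point): the same point of the top tray's rim at its cut-off corner towards its own -x, +y
- corner_c (a point): the same point of the top tray's rim at its cut-off corner towards its own -x, -y
- corner_d (a point): the same point of the top tray's rim at its cut-off corner towards its own +x, -y
- tray_stack: the other five trays, nested, 340 g, loose in the carton; origin under the middle, axes as the top tray's. The top tray's floor rests on four ribs in the fifth tray, 104 mm above the table, at x +-50, y +-48 mm; springy corners hold it with about 1.2 N at each corner for its first 6 mm of lift: pulled up level it brings the stack along; swung up by one corner it comes away
- carton: cut-down open cardboard carton that the stack stands in, fixed: 228 x 173 mm outside, 65 mm high, walls and floor 4 mm, some 5 mm clear of the trays all round; origin under its middle, axes as the trays'
- mat_center (a point): middle of the top of the preparation mat: fixed flat grey-green silicone mat, 260 x 180 mm (its own x, y), 3 mm thick, lying on the table to one side of the stack
- vial_rack: bystander: low grey rack of four glass vials, 130 x 34 x 45 mm, origin under its middle
- syringe: bystander: capped syringe lying on the preparation mat, 135 mm long, 13 mm thick, origin under its middle
- tape_roll: bystander: roll of white tape standing flat, 54 mm wide, 24 mm high, origin under its middle
- gallipot: bystander: small steel bowl, 80 mm wide, 42 mm high, origin under its middle
Not all that is in view belongs to the job. Of the things like the part that bears tray_center, leave any that is blue; of the rest the smaller one is meant.

How it is judged:
On the way:
1. one corner of the top tray is 2 cm up while the opposite corner is still down in the stack (risen less than 8 mm) (((z of corner_a in the frame of tray_stack above 0.155 m and z of corner_c in the frame of tray_stack below 0.1435 m) or (z of corner_c in the frame of tray_stack above 0.155 m and z of corner_a in the frame of tray_stack below 0.1435 m) or (z of corner_b in the frame of tray_stack above 0.155 m and z of corner_d in the frame of tray_stack below 0.1435 m) or (z of corner_d in the frame of tray_stack above 0.155 m and z of corner_b in the frame of tray_stack below 0.1435 m))), for 0.1 s.
At the end, for the whole second after the job is handed in: The gripper still holds the top tray, still and level (within 10 degrees, open side up), its centre within 6 cm of the middle of the mat seen from above and 11 to 26 cm above the table; the other five trays stand upright within 2 cm of where they stood in the carton (horizontal distance between tray_center and mat_center below 0.06 m and height (world z) of tray_center between 0.11 and 0.26 m and angle between tray_center's own z axis and vertical below 0.18 rad and contact force between the fingers and top_tray above 0.3 N and linear speed of top_tray below 0.03 m/s and distance of tray_stack from where it was at the start of the episode below 0.02 m and angle between tray_stack's own z axis and vertical below 0.06 rad); the arm keeps its last pose, push and grip.
It fails at once if the rest of the stack is lifted by more than 16 mm or tipped by more than 10 degrees (height (world z) of tray_stack above 0.02 m or angle between tray_stack's own z axis and vertical above 0.17 rad).
It fails at once if the vial rack is pushed more than 4 cm away (distance of vial_rack from where it was at the start of the episode above 0.04 m).
It fails at once if the syringe is pushed more than 4 cm away (distance of syringe from where it was at the start of the episode above 0.04 m).
It fails at once if the tape roll is pushed more than 4 cm away (distance of tape_roll from where it was at the start of the episode above 0.04 m).
It fails at once if the gallipot is pushed more than 4 cm away (distance of gallipot from where it was at the start of the episode above 0.04 m).
It also fails if it takes over 48 s, if anything falls off the work surface, if the arm or the gripper's body presses on something with over 40 N, if the wrist force passes 120 N, or if a joint passes its speed limit or range.

## Working session

There is one attempt and no reset: what is moved stays moved. The work goes in short steps, Python scripts to look and compute and a shell command to move; the robot and the scene stay as the last step left them, time stands still between calls to the robot, and variables do not carry over. Pictures are saved under pics/ and viewed, about 8 in all and at most 12, crops included, and the job is handed in when it is done.

```bash
ls; mkdir -p pics
python3 - <<'E'
from cell import *
import cv2
s=observe();print(s['time'],s['tool_pos'],s['tool_rot'],s['opening'])
try: print(grip_point_offset)
except Exception as e: print(e)
for c in ["scene","side"]:
    r=read_camera(c);cv2.imwrite(f"pics/{c}0.png",r["img"]);print(c,r["fx"],r["cx"],r["cy"],r["eye"],r["rotation"])
    for l in ["tray_center","corner_a","corner_b","corner_c","corner_d","tray_stack","carton","mat_center","vial_rack","syringe","tape_roll","gallipot"]:
        print(l,[([round(v) for v in d["at"]],round(d["conf"],2)) for d in place_of(c,l)[:5]])
E
```

```text
pics
0.0 [5.24591865e-01 7.25430139e-05 2.26040968e-01] [-3.14005248e+00 -1.96867274e-04  1.57079523e+00] 0.09171997566825828
0.0188
scene 606.2814689828534 321.14360146780996 237.16893459967872 [ 1.07575546 -0.39835517  1.37772064] [-2.55567854 -0.01114773  0.91823334]
tray_center [([166, 444], 0.87), ([228, 391], 0.81), ([235, 431], 0.21)]
corner_a [([148, 414], 0.97), ([173, 418], 0.95), ([178, 476], 0.94), ([132, 348], 0.93), ([223, 351], 0.88)]
corner_b [([148, 414], 0.97), ([173, 418], 0.95), ([178, 476], 0.94), ([132, 348], 0.93), ([223, 351], 0.88)]
corner_c [([148, 414], 0.97), ([173, 418], 0.95), ([178, 476], 0.94), ([132, 348], 0.93), ([223, 351], 0.88)]
corner_d [([148, 414], 0.97), ([173, 418], 0.95), ([178, 476], 0.94), ([132, 348], 0.93), ([223, 351], 0.88)]
tray_stack [([254, 384], 0.72)]
carton []
mat_center [([369, 212], 0.83)]
vial_rack [([380, 201], 0.35)]
syringe [([380, 201], 0.6)]
tape_roll [([217, 432], 0.59)]
gallipot [([369, 349], 0.67)]
side 444.43226842009295 315.7688248838714 240.01914776851407 [0.31743933 0.905968   0.69258293] [-2.18859673  0.0156647  -3.01246796]
tray_center [([285, 264], 0.95), ([344, 438], 0.93), ([301, 214], 0.61)]
corner_a [([303, 214], 0.92), ([430, 322], 0.86), ([402, 470], 0.85), ([290, 417], 0.73), ([312, 493], 0.7)]
corner_b [([303, 214], 0.92), ([430, 322], 0.86), ([402, 470], 0.85), ([290, 417], 0.73), ([312, 493], 0.7)]
corner_c [([303, 214], 0.92), ([430, 322], 0.86), ([402, 470], 0.85), ([290, 417], 0.73), ([312, 493], 0.7)]
corner_d [([303, 214], 0.92), ([430, 322], 0.86), ([402, 470], 0.85), ([290, 417], 0.73), ([312, 493], 0.7)]
tray_stack [([301, 215], 0.7), ([330, 267], 0.61)]
carton [([329, 266], 0.67)]
mat_center [([199, 313], 0.83)]
vial_rack [([252, 308], 0.96)]
syringe [([195, 310], 0.66), ([327, 270], 0.56)]
tape_roll [([410, 259], 0.89)]
gallipot [([248, 226], 0.71)]
```

View pics/scene0.png

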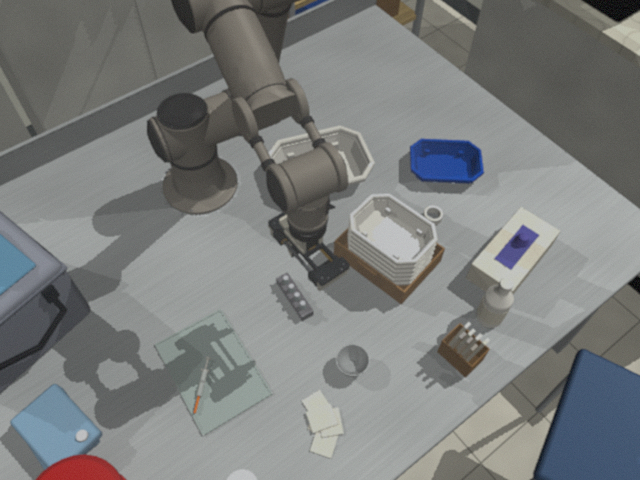

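View pics/side0.png

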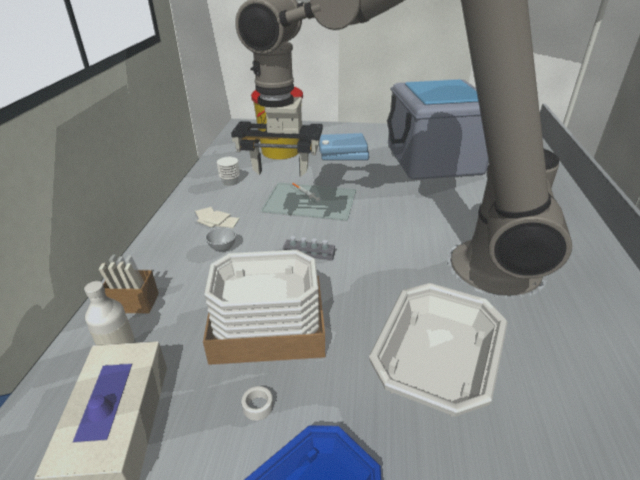

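Candidates for the top tray: the blue tray (scene 445,160; side 315,455), the single large white tray on the table (scene 345,150; side 438,345), and the top of the white nested stack in the brown carton (scene 391,228; side 264,285). Blue is excluded and the stack tray is the smaller white one, so I choose the stack. Next I fit its pose.

```bash
cat > h.py <<'E'
import numpy as np, cv2
from scipy.spatial.transform import Rotation as R
from scipy.optimize import least_squares
def rot(r):
    r=np.array(r,float); return r if r.shape==(3,3) else R.from_euler('xyz',r).as_matrix()
def proj(c,P):
    p=(np.atleast_2d(P)-c["eye"])@rot(c["rotation"]); return np.c_[c["cy"]+c["fy"]*p[:,1]/p[:,2], c["cx"]+c["fx"]*p[:,0]/p[:,2]]
def back(c,rc,z):
    d=rot(c["rotation"])@np.array([(rc[1]-c["cx"])/c["fx"],(rc[0]-c["cy"])/c["fy"],1]); return c["eye"]+d*(z-c["eye"][2])/d[2]
C=np.array([[84,57],[-84,57],[-84,-57],[84,-57]])/1e3
def corners(p,z=.1395):
    x,y,a=p; return np.c_[C@np.array([[np.cos(a),np.sin(a)],[-np.sin(a),np.cos(a)]])+[x,y],[z]*4]
O=np.array([[105,43.5],[71,77.5],[-71,77.5],[-105,43.5],[-105,-43.5],[-71,-77.5],[71,-77.5],[105,-43.5]])/1e3
def octa(p,z=.146):
    x,y,a=p; return np.c_[O@np.array([[np.cos(a),np.sin(a)],[-np.sin(a),np.cos(a)]])+[x,y],[z]*8]
E
python3 - <<'E'
from cell import *
from h import *
cs={};obs=[]
for n in ["scene","side"]:
    c=cs[n]=read_camera(n)
    t=place_of(n,"tray_center"); print(n,[(np.round(d["at"]),back(c,d["at"],.125).round(3)) for d in t[:3]])
    k=[d["at"] for d in place_of(n,"corner_a")];print(np.round(k).tolist())
    cs[n+"k"]=np.array(k)
    m=place_of(n,"mat_center");print("mat",[back(c,d["at"],.003).round(3) for d in m])
    for l in ["vial_rack","syringe","tape_roll","gallipot"]: print(l,[(back(c,d["at"],0).round(3),round(d["conf"],2)) for d in place_of(n,l)])
ctr=back(cs["side"],[285,264],.125)[:2]
best=None
for a0 in np.arange(-1.5,1.6,.25):
    def f(p):
        r=[]
        for n in ["scene","side"]:
            q=proj(cs[n],corners(p)); 
            D=np.linalg.norm(q[:,None]-cs[n+"k"][None],axis=2)
            j=D.argmin(1); d=q-cs[n+"k"][j]; r.append(np.where(D.min(1)[:,None]<25,d,25))
        return np.concatenate(r).ravel()
    s=least_squares(f,[*ctr,a0],loss="soft_l1",f_scale=3,diff_step=1e-3)
    if best is None or s.cost<best.cost: best=s
print(best.x,best.cost,f(best.x).reshape(2,4,2).round(1).tolist());p=best.x
print(corners(p).round(3))
out=[]
for n,(r0,c0) in {"scene":(170,320),"side":(230,190)}.items():
    im=cs[n]["img"].copy()
    im=cv2.resize(im[r0:r0+140,c0:c0+150],None,fx=3.5,fy=3.5,interpolation=cv2.INTER_CUBIC)
    q=((proj(cs[n],octa(p))-[r0,c0])*3.5)[:,::-1]
    cv2.polylines(im,[np.int32(q)],True,(0,0,255),1)
    for i,(r,cc) in enumerate((proj(cs[n],corners(p))-[r0,c0])*3.5): cv2.putText(im,"abcd"[i],(int(cc),int(r)),0,.6,(255,0,0),2)
    out.append(im[:, :398])
cv2.imwrite("pics/fit.png",np.hstack(out)); print(im.shape)
E
```

```text
scene [(array([228., 393.]), array([0.511, 0.279, 0.125])), (array([162., 443.]), array([0.428, 0.53 , 0.125]))]
[[152.0, 272.0], [262.0, 406.0], [234.0, 432.0], [195.0, 380.0], [129.0, 348.0], [173.0, 367.0], [176.0, 478.0], [220.0, 350.0], [146.0, 416.0], [146.0, 474.0], [175.0, 417.0]]
mat [array([ 0.502, -0.263,  0.003])]
vial_rack [(array([0.471, 0.001, 0.   ]), 0.56)]
syringe [(array([ 0.512, -0.311,  0.   ]), 0.77)]
tape_roll [(array([0.493, 0.459, 0.   ]), 0.67)]
gallipot [(array([ 0.701, -0.002,  0.   ]), 0.74)]
side [(array([286., 263.]), array([0.511, 0.276, 0.125])), (array([344., 438.]), array([0.191, 0.388, 0.125]))]
[[290.0, 309.0], [313.0, 489.0], [263.0, 226.0], [425.0, 324.0], [301.0, 213.0], [258.0, 304.0], [403.0, 471.0], [291.0, 416.0], [372.0, 376.0]]
mat [array([ 0.491, -0.264,  0.003])]
vial_rack [(array([ 0.457, -0.004,  0.   ]), 0.78)]
syringe [(array([ 0.511, -0.306,  0.   ]), 0.41), (array([ 0.696, -0.008,  0.   ]), 0.18)]
tape_roll [(array([ 0.488,  0.459, -0.   ]), 0.67)]
gallipot [(array([ 0.694, -0.01 ,  0.   ]), 0.92)]
[0.51212227 0.26979419 0.18350442] 27.040648488037956 [[[-2.6, 0.8], [0.3, -0.7], [2.1, 0.4], [-1.2, -1.8]], [[-1.2, 1.6], [5.4, -1.3], [-0.5, 0.8], [-1.8, -3.5]]]
[[0.584 0.341 0.14 ]
 [0.419 0.311 0.14 ]
 [0.44  0.198 0.14 ]
 [0.605 0.229 0.14 ]]
(490, 525, 3)
```

View pics/fit.png

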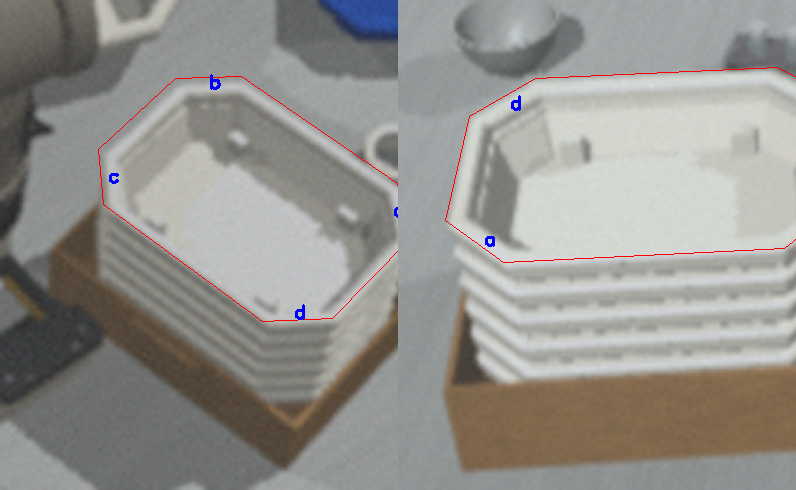

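The crop confirms the pick: white nested stack in the brown carton, rim outline within a few mm (scene: a about 433,231, b 381,194, c 352,220, d 405,260). I'll grip corner d, near (0.605, 0.229), with the jaw along its normal at −34.5°. The first move goes above it.

```bash
python3 -m inch '[[[46,16,0,0],[46,16,0,0],[46,16,0,0],[46,16,0,0],[45,16,0,0],[0,0,0,0.15],[0,0,0,0.15],[0,0,0,0.15],[0,0,0,0.15],[0,0,0,0]]]' -0.2
python3 - <<'E'
from cell import *
from h import *
s=observe();print(s['tool_pos'],s['tool_rot'],s['opening'])
w=read_camera("wrist");T=np.array(w["T_tool_cam"]);print(T.round(3).tolist(),w["fx"],w["cx"],w["cy"])
Rt=rot(s['tool_rot']);Rc=Rt@T[:3,:3];e=np.array(s['tool_pos'])+Rt@T[:3,3]
def wp(P):
    p=(P-e)@Rc;th=np.arctan2(np.hypot(p[:,0],p[:,1]),p[:,2]);ph=np.arctan2(p[:,1],p[:,0])
    return np.c_[w["cy"]+w["fy"]*th*np.sin(ph),w["cx"]+w["fx"]*th*np.cos(ph)]
def wb(rc,z):
    u=(rc[1]-w["cx"])/w["fx"];v=(rc[0]-w["cy"])/w["fy"];th=np.hypot(u,v)
    d=Rc@np.array([u/th*np.sin(th),v/th*np.sin(th),np.cos(th)]);return e+d*(z-e[2])/d[2]
k=np.array([d["at"] for d in place_of("wrist","corner_a")])
W=[wb(r,.1395) for r in k]
for r,x in zip(k,W): print(np.round(r),x.round(3))
p=[.5121,.2698,.1835]
im=w["img"].copy()
cv2.polylines(im,[np.int32(wp(octa(p)))[:,::-1].copy()],True,(0,0,255),1)
for r in k: cv2.circle(im,(int(r[1]),int(r[0])),4,(255,0,0),1)
cv2.imwrite("pics/w1.png",im)
E
```

```text
time: 3.35
tool_pos: [0.605, 0.2291, 0.2266]
tool_rot: [-3.142, 0.0, 0.972]
contact_force: [-0.8, -0.3, 0.6]
opening: 0.0553
[0.60499017 0.22906303 0.2266218 ] [-3.14150497e+00  9.07194541e-05  9.72145435e-01] 0.055289843367870725
[[0.0, -0.965, -0.262, 0.069], [1.0, 0.0, 0.0, 0.0], [-0.0, -0.262, 0.965, -0.158], [0.0, 0.0, 0.0, 1.0]] 371.64829954431775 325.322131333818 241.84503245678283
[132. 207.] [0.584 0.339 0.14 ]
[243. 326.] [0.607 0.23  0.14 ]
[143.  27.] [0.45  0.441 0.14 ]
[264.  32.] [0.378 0.362 0.14 ]
[291.  89.] [0.42  0.307 0.14 ]
[ 9. 43.] [0.525 0.529 0.14 ]
```

View pics/w1.png

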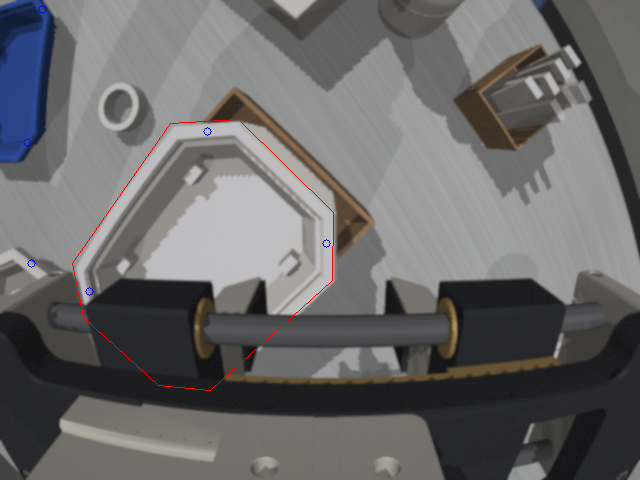

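The wrist view shows the rim at d (243,326) right between the jaws and parallel to the pads, and the fit agrees within about 2 mm. Next I descend to 0.133 so the tips stay above the next rim, and close gently.

```bash
python3 -m inch '[[[0,0,20,0],[0,0,20,0],[0,0,20,0],[0,0,15,0],[0,0,10,0],[0,0,8,0],[0,0,0,0]]]' -; python3 -m inch '[[[0,0,0,0],[0,0,0,0],[0,0,0,0],[0,0,0,0],[0,0,0,0],[0,0,0,0],[0,0,0,0],[0,0,0,0]]]' 1 12
```

```text
time: 4.32
tool_pos: [0.6049, 0.2289, 0.1334]
tool_rot: [-3.141, 0.0, 0.971]
contact_force: [0.0, 0.0, 0.2]
opening: 0.0552
time: 5.32
tool_pos: [0.6054, 0.2289, 0.134]
tool_rot: [3.141, -0.001, 0.971]
contact_force: [1.3, -2.5, 1.7]
opening: 0.0112
```

Opening is 11.2 mm, so the rim is gripped. Now I lift the corner slowly.

```bash
python3 -m inch '[[[0,0,-2,0],[0,0,-2,0],[0,-0.5,-2,0],[0,0,-2,0],[0,-0.5,-2,0],[0,0,-2,0],[0,-0.5,-2,0],[0,0,0,0]]]' -
python3 - <<'E'
from cell import *
from h import *
for n in ["scene","side"]:
    c=read_camera(n)
    print(n,np.round([d["at"] for d in place_of(n,"corner_a")]).tolist()); print(proj(c,corners([.5121,.2698,.1835])).round().tolist())
    cv2.imwrite(f"pics/l_{n}.png",c["img"])
a=cv2.imread("pics/l_side.png")[220:380,180:340];b=cv2.imread("pics/l_scene.png")[170:310,320:460]
cv2.imwrite("pics/l.png",np.hstack([cv2.resize(a,(400,400)),cv2.resize(b,(400,400))]))
E
```

```text
time: 6.32
tool_pos: [0.6038, 0.2299, 0.1479]
tool_rot: [3.141, -0.0, 0.971]
contact_force: [-0.1, 0.9, -3.0]
opening: 0.0109
scene [[132.0, 346.0], [143.0, 473.0], [232.0, 430.0], [219.0, 350.0], [197.0, 382.0], [150.0, 273.0], [173.0, 366.0], [144.0, 416.0], [192.0, 293.0], [256.0, 407.0], [177.0, 478.0]]
[[232.0, 433.0], [195.0, 380.0], [222.0, 351.0], [261.0, 404.0]]
side [[426.0, 324.0], [259.0, 221.0], [294.0, 308.0], [370.0, 380.0], [298.0, 213.0], [314.0, 491.0], [257.0, 306.0], [404.0, 471.0], [291.0, 416.0]]
[[300.0, 215.0], [296.0, 307.0], [258.0, 305.0], [261.0, 222.0]]
```

View pics/l.png

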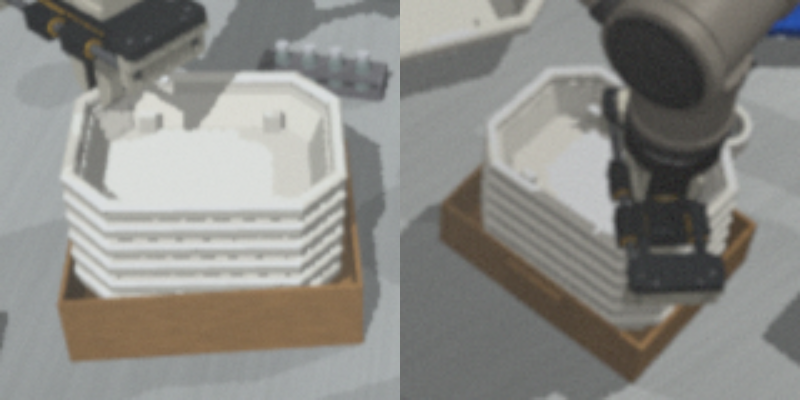

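Corner d has risen (scene row 262→256) while b stays where it was (197,382), so the peel is working. I continue to about 24 mm and hold.

```bash
python3 -m inch '[[[0,-0.5,-2,0],[0,0,-2,0],[0,-0.5,-2,0],[0,-0.5,-2,0],[0,-0.5,-2,0],[0,0,0,0],[0,0,0,0]]]' -
python3 - <<'E'
from cell import *
from h import *
P=corners([.5121,.2698,.1835])
for n in ["scene","side"]:
    c=read_camera(n); k=np.array([d["at"] for d in place_of(n,"corner_a")])
    for i in range(4):
        q0=proj(c,P[i])[0];q1=proj(c,P[i]+[0,0,.01])[0];j=np.linalg.norm(k-q0,axis=1).argmin()
        print(n,"abcd"[i],(k[j]-q0).round(1),"10mm=",(q1-q0).round(1))
    cv2.imwrite(f"pics/m_{n}.png",c["img"])
a=cv2.imread("pics/m_side.png")[220:380,180:340];b=cv2.imread("pics/m_scene.png")[170:310,320:460]
cv2.imwrite("pics/m.png",np.hstack([cv2.resize(a,(400,400)),cv2.resize(b,(400,400))]))
E
```

```text
time: 7.4
tool_pos: [0.6022, 0.2309, 0.1579]
tool_rot: [3.141, -0.0, 0.971]
contact_force: [-1.0, -0.8, -3.1]
opening: 0.0118
scene a [-3.2 -0.6] 10mm= [-2.3  0.7]
scene b [-0.9  1.1] 10mm= [-2.4  0.4]
scene c [-4.4  5.4] 10mm= [-2.3  0.2]
scene d [-7.   2.9] 10mm= [-2.2  0.5]
side a [-2.4  0.4] 10mm= [-4.1 -0.8]
side b [-0.8  2.4] 10mm= [-4.1 -0.1]
side c [-1.6  2.2] 10mm= [-3.9 -0.1]
side d [-7.4  0.1] 10mm= [-3.9 -0.7]
```

View pics/m.png

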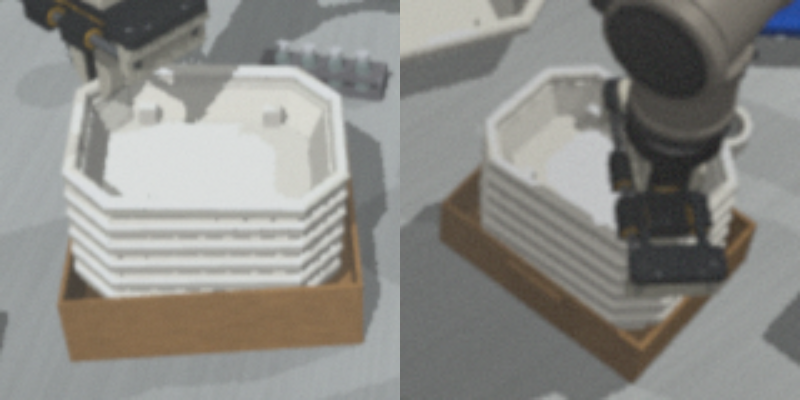

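Corner d is now up about 22 mm by the network's reading and b is still down. I'll check that the lower stack isn't tipping along with it.

```bash
python3 - <<'E'
import cv2,numpy as np
def sh(cam,r0,r1,c0,c1,up=8):
    a,b=[cv2.resize(cv2.imread(f"pics/{f}.png",0)[r0-d:r1+d,c0-d:c1+d],None,fx=up,fy=up,interpolation=cv2.INTER_CUBIC) for f,d in((f"{cam}0",0),(f"m_{cam}",12))]
    m=cv2.matchTemplate(b,a,cv2.TM_CCOEFF_NORMED);_,v,_,l=cv2.minMaxLoc(m);return ((l[1]/up-12),(l[0]/up-12),round(v,3))
print("side lower a",sh("side",312,338,206,232)); print("side lower b",sh("side",312,338,295,322))
print("side top a",sh("side",292,306,208,222)); print("scene lower near d-left",sh("scene",236,268,352,385))
print("scene lower under d",sh("scene",268,290,385,420)); print("carton",sh("side",340,360,210,320))
E
python3 - <<'E'
import cv2,numpy as np
a=cv2.imread("pics/scene0.png")[220:300,350:450];b=cv2.imread("pics/m_scene.png")[220:300,350:450]
cv2.imwrite("pics/cmp.png",cv2.resize(np.hstack([a,b]),(800,320),interpolation=cv2.INTER_CUBIC))
E
```

```text
side lower a (-4.0, -1.375, 0.894)
side lower b (0.25, -1.875, 0.858)
side top a (-5.125, -0.5, 0.969)
scene lower near d-left (-2.875, 8.125, 0.834)
scene lower under d (1.5, -0.75, 0.783)
carton (0.125, 0.25, 0.916)
```

View pics/cmp.png

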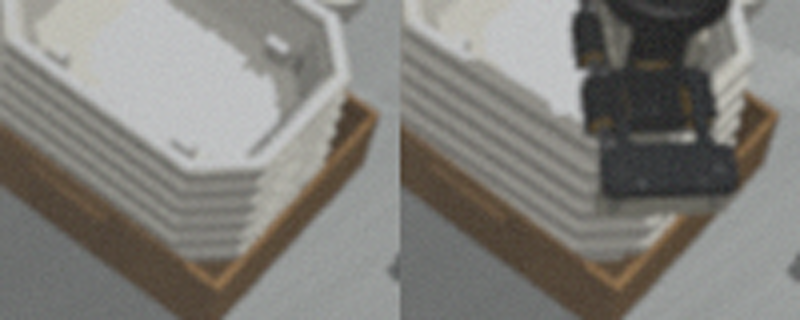

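The match under a is ambiguous (rims repeat), so I compare rim profiles directly.

Run:
```python
import cv2,numpy as np
def strip(cam,f,r0,r1,c0,c1): return cv2.imread(f"pics/{f}.png",0)[r0:r1,c0:c1].astype(float).mean(1).round().astype(int).tolist()
for cam,r0,r1,c0,c1 in (("side",296,350,218,222),("side",296,350,228,236),("side",296,350,300,304),("scene",255,290,393,397)):
    print(cam,c0,r0)
    for f in (f"{cam}0",f"l_{cam}",f"m_{cam}"): print(strip(cam,f,r0,r1,c0,c1))
A=[cv2.resize(cv2.imread(f"pics/{f}.png")[240:360,195:295],(390,468),interpolation=cv2.INTER_CUBIC) for f in("side0","m_side")]
cv2.imwrite("pics/cmp2.png",np.hstack(A))
```

```text
side 218 296
[125, 126, 142, 169, 196, 210, 213, 213, 206, 192, 174, 170, 185, 202, 208, 205, 191, 176, 172, 184, 199, 208, 204, 189, 175, 175, 189, 202, 205, 194, 181, 174, 182, 196, 205, 198, 184, 174, 180, 193, 201, 197, 176, 143, 116, 108, 106, 104, 105, 108, 107, 107, 106, 106]
[163, 187, 209, 220, 220, 220, 213, 202, 183, 176, 192, 208, 216, 214, 203, 189, 184, 192, 206, 214, 213, 202, 189, 184, 195, 209, 214, 205, 192, 184, 190, 204, 214, 212, 201, 190, 188, 198, 210, 212, 199, 178, 147, 128, 118, 114, 110, 110, 108, 111, 111, 110, 109, 110]
[210, 219, 220, 220, 214, 202, 187, 182, 188, 204, 216, 218, 212, 201, 188, 184, 193, 209, 215, 210, 195, 183, 186, 199, 212, 212, 202, 191, 190, 195, 206, 212, 204, 192, 187, 194, 206, 212, 205, 186, 157, 126, 106, 110, 115, 112, 110, 112, 110, 112, 111, 110, 110, 109]
side 228 296
[212, 212, 213, 213, 211, 212, 212, 213, 212, 199, 178, 166, 164, 164, 180, 198, 207, 202, 181, 168, 165, 169, 185, 199, 206, 200, 179, 166, 163, 172, 190, 200, 208, 195, 172, 165, 165, 180, 196, 204, 204, 184, 148, 121, 113, 110, 108, 108, 109, 110, 107, 108, 
[... 1201 characters left out ...]
, 203, 204, 188, 164, 146, 162, 192, 206, 198, 175, 154, 148, 164, 190, 199, 187, 166, 154, 148, 140, 128, 119, 114, 113, 111, 114, 113, 111, 112, 110, 113, 113, 111, 111, 112]
scene 393 255
[176, 161, 160, 173, 184, 177, 158, 135, 120, 125, 134, 135, 125, 118, 124, 133, 130, 116, 122, 134, 132, 120, 117, 130, 133, 122, 116, 122, 114, 98, 85, 78, 77, 73, 73]
[120, 124, 124, 122, 120, 124, 133, 136, 127, 117, 122, 131, 138, 129, 119, 121, 132, 139, 128, 118, 120, 132, 136, 126, 115, 124, 134, 130, 109, 93, 82, 76, 72, 72, 71]
[122, 115, 121, 134, 139, 139, 133, 122, 119, 128, 137, 137, 126, 116, 121, 132, 138, 128, 116, 117, 132, 138, 130, 116, 118, 132, 137, 124, 106, 92, 86, 78, 75, 73, 71]
```

View pics/cmp2.png

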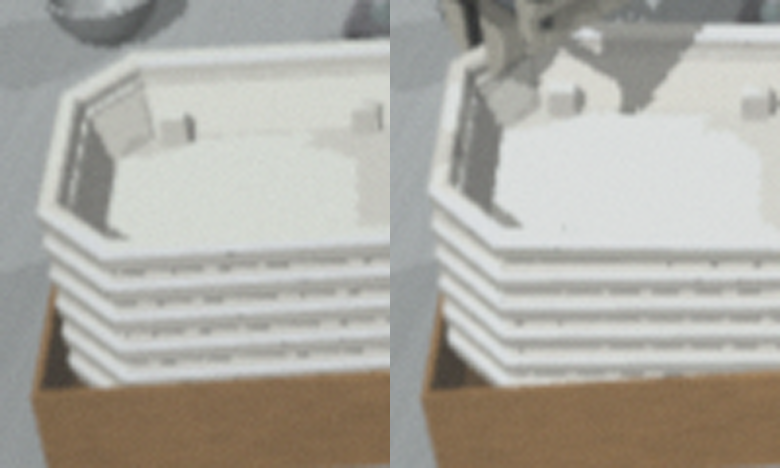

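The lower rims moved too: the stack is tipping toward b together with the tray, not peeling. My inward shift helped that. Pulling outward should stand the stack up against the carton wall, because tipping needs the top to move inward, while the peel pivot barely does. So I pull outward at this height.

```bash
cat > look.py <<'E'
import sys
from cell import *
from h import *
s=observe();print(s['time'],s['tool_pos'].round(4) if hasattr(s['tool_pos'],'round') else s['tool_pos'],s['opening'])
t=sys.argv[1]
for n in ["scene","side"]: cv2.imwrite(f"pics/{t}_{n}.png",read_camera(n)["img"])
A=[cv2.resize(cv2.imread(f"pics/{f}.png")[240:360,195:295],(390,468),interpolation=cv2.INTER_CUBIC) for f in("side0",f"{t}_side")]
cv2.imwrite(f"pics/{t}.png",np.hstack(A))
for cam,r0,r1,c0,c1 in (("side",296,342,228,236),("scene",255,290,393,397)):
    def edges(f):
        g=cv2.imread(f"pics/{f}.png",0)[r0:r1,c0:c1].astype(float).mean(1)
        g=np.interp(np.arange(0,len(g)-1,.2),np.arange(len(g)),cv2.GaussianBlur(g[:,None],(1,3),0).ravel())
        from scipy.signal import argrelmin
        return (argrelmin(g,order=12)[0]*.2+r0).round(1).tolist()
    print(cam,"gap rows start",edges(cam+"0"),"now",edges(f"{t}_{cam}"))
E
python3 -m inch '[[[0,1,0,0],[0,1,0,0],[0,1,0,0],[0,1,0,0],[0,1,0,0],[0,1,0,0],[0,1,0,0],[0,1,0,0],[0,0,0,0]]]' -; python3 look.py o1
```

```text
time: 8.72
tool_pos: [0.6096, 0.2263, 0.1583]
tool_rot: [3.14, -0.002, 0.97]
contact_force: [2.1, -1.1, -0.8]
opening: 0.0115
8.725 [0.6096 0.2263 0.1583] 0.011504918845746396
side gap rows start [300.0, 308.0, 316.0, 324.0, 331.0] now [304.0, 315.0, 323.0, 330.0]
scene gap rows start [257.0, 263.0, 268.0, 272.0, 277.0] now [259.0, 269.0, 274.0, 278.0, 288.0]
```

The top gap has opened (side 304→315 against 8 px originally) and the lower rims are back at their starting rows. The stack is upright and the tray has peeled at d. I check the corner heights and the picture.

```bash
cat > kp.py <<'E'
from cell import *
from h import *
P=corners([.5121,.2698,.1835])
for n in ["scene","side"]:
    c=read_camera(n); k=np.array([d["at"] for d in place_of(n,"corner_a")])
    for i in range(4):
        q0=proj(c,P[i])[0];q1=proj(c,P[i]+[0,0,.01])[0];j=np.linalg.norm(k-q0,axis=1).argmin()
        print(n,"abcd"[i],(k[j]-q0).round(1),"10mm=",(q1-q0).round(1))
E
python3 kp.py
```

```text
scene a [-1.3  2.3] 10mm= [-2.3  0.7]
scene b [1.9 1.8] 10mm= [-2.4  0.4]
scene c [0.  1.3] 10mm= [-2.3  0.2]
scene d [-1.1  3.3] 10mm= [-2.2  0.5]
side a [-8.1 -2.1] 10mm= [-4.1 -0.8]
side b [-6.9 -3.8] 10mm= [-4.1 -0.1]
side c [-5.4 -0.9] 10mm= [-3.9 -0.1]
side d [-10.9  -2.5] 10mm= [-3.9 -0.7]
```

View pics/o1.png

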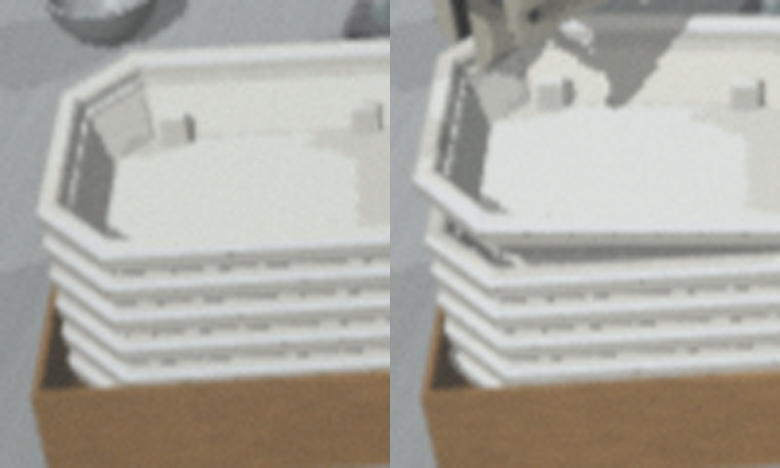

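d is clearly free. I fit the tray's full tilt to see whether b is still under 8 mm.

```bash
cat > tilt.py <<'E'
from cell import *
from h import *
import sys
P=corners([.5121,.2698,.1835]); d0=P[3]
z0=np.array([.6054,.2289,.1334])
K=[]
for i in range(2):
  for n in ["scene","side"]:
    c=read_camera(n);K.append((c,np.array([d["at"] for d in place_of(n,"corner_a")])))
cv2.imwrite("pics/t_side.png",K[-1][0]["img"])
sh=np.array(observe()['tool_pos'])-z0; d=d0+sh; off=P-d0
def pts(v): return d+R.from_rotvec(v[:3]).apply(off)+np.r_[v[3:5],0]
def f(v):
    r=[]
    for c,k in K:
        q=proj(c,pts(v));D=np.linalg.norm(q[:,None]-k[None],axis=2);j=D.argmin(1)
        r.append(np.where(D.min(1)[:,None]<14,q-k[j],14))
    return np.r_[np.concatenate(r).ravel(),np.array(v[:3])*10,np.array(v[3:5])*1000]
s=least_squares(f,[0,0,0,0,0],loss="soft_l1",f_scale=2,diff_step=1e-3,x_scale=[.05,.05,.05,.003,.003])
Q=pts(s.x);n=R.from_rotvec(s.x[:3]).apply([0,0,1])
print("cost",s.cost,"shift",sh.round(4),"rise mm abcd",((Q-P)[:,2]*1e3).round(1),"tilt deg",np.degrees(np.arccos(n[2])).round(1),"centre",Q.mean(0).round(3))
E
python3 tilt.py; python3 -c "
import cv2;a=cv2.imread('pics/t_side.png')[235:360,195:335];cv2.imwrite('pics/t.png',cv2.resize(a,(784,600),interpolation=cv2.INTER_CUBIC)[:600])"
```

```text
cost 49.66616441377592 shift [ 0.0034 -0.0024  0.0243] rise mm abcd [11.6  3.9 16.6 24.3] tilt deg 6.9 centre [0.517 0.268 0.154]
```

View pics/t.png

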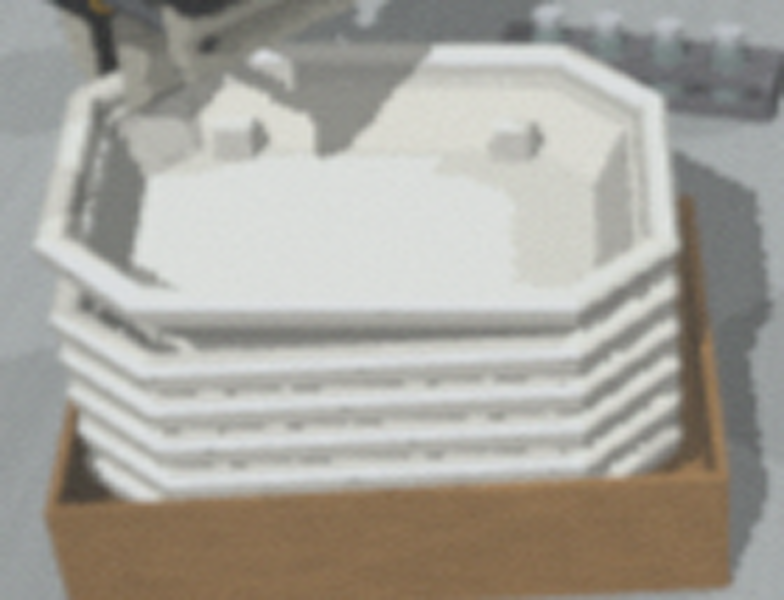

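Corner b (front right) is still nested with about 4 mm of rise; d is up 24 mm, and the stack stands upright. Now I lift the tray clear.

```bash
python3 -m inch '[[[0,0,-3,0],[0,0,-3,0],[0,0,-4,0],[0,0,-5,0],[0,0,-5,0],[0,0,-5,0],[0,0,-5,0],[0,0,0,0]]]' -; python3 -m inch '[[[0,0,0,0],[0,0,0,0],[0,0,-5,0],[0,0,-8,0],[0,0,-8,0],[0,0,-8,0],[0,0,-8,0],[0,0,0,0]]]' - 35; python3 tilt.py; python3 look.py u1;  python3 -c "
import cv2;a=cv2.imread('pics/u1_side.png')[205:355,180:380];cv2.imwrite('pics/u1b.png',cv2.resize(a,(800,600),interpolation=cv2.INTER_CUBIC)[:600])"
```

```text
time: 10.42
tool_pos: [0.609, 0.2265, 0.1883]
tool_rot: [3.141, -0.001, 0.971]
contact_force: [0.3, -0.0, -0.6]
opening: 0.0116
time: 11.42
tool_pos: [0.6091, 0.2266, 0.2257]
tool_rot: [3.14, -0.001, 0.971]
contact_force: [-0.3, 0.5, -0.6]
opening: 0.0107
cost 77.39749405309149 shift [ 0.0032 -0.0025  0.0911] rise mm abcd [84.1 75.1 82.1 91.1] tilt deg 4.7 centre [0.516 0.267 0.223]
11.825 [0.6086 0.2264 0.2245] 0.011068708317135882
side gap rows start [300.0, 308.0, 316.0, 324.0, 331.0] now [302.0, 306.0, 315.0, 323.0, 330.0]
scene gap rows start [257.0, 263.0, 268.0, 272.0, 277.0] now [263.0, 269.0, 274.0, 278.0]
```

View pics/u1b.png

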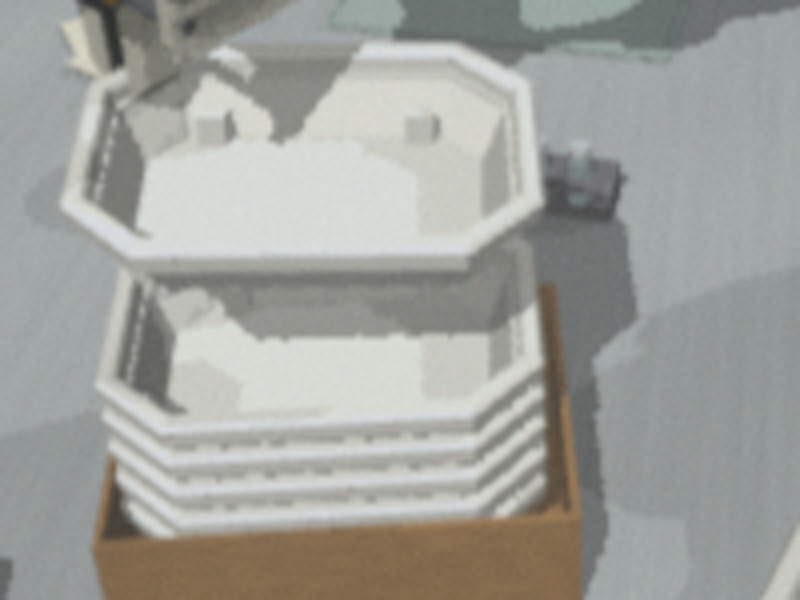

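The tray is free (about 5° tilt estimated) and five trays stand upright in the carton. Next I carry it over to the mat.

```bash
python3 -m inch '[[[-8,5,0,0],[-18,11.5,0,0],[-26,16.4,0,0],[-26,16.4,0,0],[-26,16.4,0,0],[-26,16.4,0,0],[-26,16.4,0,0],[-26,16.4,0,0],[-26,16.4,0,0],[-26,16.4,0,0]]]' -; python3 -m inch '[[[-26,16.4,0,0],[-26,16.4,0,0],[-26,16.4,0,0],[-26,16.4,0,0],[-26,16.4,0,0],[-26,16.4,0,0],[-26,16.4,0,0],[-18,11.5,0,0],[-10,6,0,0],[-5,3,0,0]]]' -; python3 -m inch '[[[0,0,6,0],[0,0,10,0],[0,0,10,0],[0,0,10,0],[0,0,10,0],[0,0,6,0],[0,0,2,0],[0,0,0,0],[0,0,0,0],[0,0,0,0]]]' -
python3 - <<'E'
from cell import *
from h import *
s=observe();print(s['tool_pos'],s['opening'],s['contact_force'])
A=[]
for n in ["scene","side"]:
    c=read_camera(n)
    for l in ["tray_center"]: print(n,[(np.round(d["at"]),back(c,d["at"],.16).round(3),round(d["conf"],2)) for d in place_of(n,l)])
    for l in ["mat_center","vial_rack","syringe","tape_roll","gallipot"]: print(l,[(back(c,d["at"],0).round(3),round(d["conf"],2)) for d in place_of(n,l)])
    print(np.round([d["at"] for d in place_of(n,"corner_a")]).tolist())
    A.append(c["img"])
cv2.imwrite("pics/end.png",np.hstack([A[0][180:480,60:460],A[1][100:400,150:550]]))
E
```

```text
time: 13.18
tool_pos: [0.5978, -0.0525, 0.225]
tool_rot: [3.141, 0.0, 0.97]
contact_force: [1.0, 0.3, 0.3]
opening: 0.0108
time: 14.42
tool_pos: [0.5886, -0.3043, 0.2247]
tool_rot: [-3.141, -0.0, 0.97]
contact_force: [-0.2, -0.3, -0.9]
opening: 0.0108
time: 15.68
tool_pos: [0.5889, -0.304, 0.1711]
tool_rot: [3.141, -0.0, 0.971]
contact_force: [-0.2, 0.5, 0.0]
opening: 0.0109
[ 0.58890131 -0.30400805  0.17109681] 0.0109461590071747 [-0.16342889  0.48134624  0.04378573]
scene [(array([164., 446.]), array([0.456, 0.505, 0.16 ]), 0.84), (array([165., 322.]), array([0.263, 0.241, 0.16 ]), 0.62), (array([379., 208.]), array([ 0.583, -0.301,  0.16 ]), 0.38)]
mat_center []
vial_rack [(array([ 0.466, -0.001,  0.   ]), 0.82)]
syringe []
tape_roll [(array([ 0.494,  0.466, -0.   ]), 0.74), (array([ 0.704, -0.006,  0.   ]), 0.72)]
gallipot [(array([ 0.699, -0.005,  0.   ]), 0.76)]
[[343.0, 250.0], [174.0, 479.0], [145.0, 414.0], [130.0, 347.0], [191.0, 291.0], [147.0, 477.0], [150.0, 277.0], [332.0, 153.0], [382.0, 208.0], [171.0, 368.0]]
side [(array([344., 438.]), array([0.199, 0.419, 0.16 ]), 0.91), (array([154., 308.]), array([ 0.499, -0.25 ,  0.16 ]), 0.74)]
mat_center [(array([ 0.498, -0.25 ,  0.   ]), 0.9)]
vial_rack []
syringe [(array([ 0.505, -0.309,  0.   ]), 0.66)]
tape_roll [(array([ 0.494,  0.458, -0.   ]), 0.76)]
gallipot [(array([0.686, 0.003, 0.   ]), 0.78), (array([ 0.645, -0.524,  0.   ]), 0.58)]
[[142.0, 281.0], [159.0, 340.0], [404.0, 469.0], [158.0, 282.0], [371.0, 377.0], [142.0, 340.0], [294.0, 416.0], [312.0, 492.0], [426.0, 322.0], [201.0, 309.0]]
```

View pics/end.png

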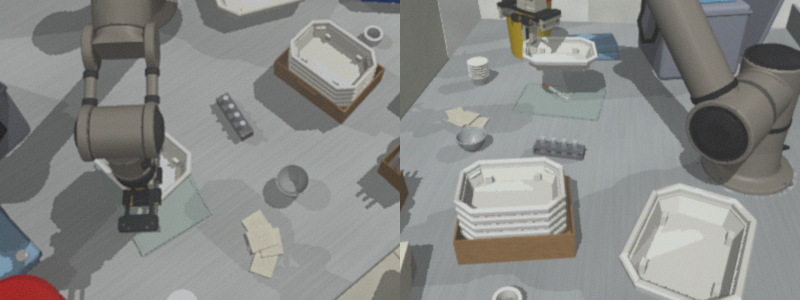

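Numeric check of level and centring by fitting the pose with d fixed at the grip.

```bash
sed -i 's/P=corners(\[.*\]); d0/P=corners([.5121,.2698,.1835]); d0/' tilt.py; python3 tilt.py
```

```text
cost 174.33709544414057 shift [-0.0166 -0.5328  0.0373] rise mm abcd [27.9 22.7 32.1 37.3] tilt deg 5.1 centre [ 0.496 -0.262  0.17 ]
```

The centre is within about 2 mm of the mat's middle. The estimated tilt is about 5° (limit 10°). A firmer grip may flatten it.

```bash
python3 -m inch '[[[0,0,0,0],[0,0,0,0],[0,0,0,0],[0,0,0,0],[0,0,0,0],[0,0,0,0]]]' - 50; python3 tilt.py; python3 tilt.py
python3 - <<'E'
from cell import *
from h import *
# direct: rise residuals against exact level pose, side + scene
s=observe();P=corners([.5121,.2698,.1835])+np.array(s['tool_pos'])-[.6054,.2289,.1334]
for n in ["scene","side"]:
    c=read_camera(n);k=np.array([d["at"] for d in place_of(n,"corner_a")])
    for i in range(4):
        q=proj(c,P[i])[0];j=np.linalg.norm(k-q,axis=1).argmin();print(n,"abcd"[i],q.round(1),(k[j]-q).round(1),"10mm",(proj(c,P[i]+[0,0,.01])[0]-q).round(1))
E
```

```text
time: 17.62
tool_pos: [0.5888, -0.3039, 0.1707]
tool_rot: [3.142, -0.0, 0.971]
contact_force: [0.2, -0.3, -1.0]
opening: 0.0105
cost 159.59186450976242 shift [-0.0166 -0.5328  0.0374] rise mm abcd [29.7 23.5 31.1 37.4] tilt deg 4.4 centre [ 0.497 -0.263  0.17 ]
cost 126.3460363821398 shift [-0.0166 -0.5328  0.0374] rise mm abcd [31.6 27.4 33.1 37.4] tilt deg 3.2 centre [ 0.495 -0.262  0.172]
scene a [341.4 247.2] [5.  2.1] 10mm [-1.9 -0.4]
scene b [294.3 194.6] [ 39.3 -37.9] 10mm [-2.1 -0.7]
scene c [328.9 154.5] [4.7 2.2] 10mm [-2. -1.]
scene d [379.5 207.1] [-0.9 -0.5] 10mm [-1.8 -0.7]
side a [156.7 279.6] [ 7.6 -3.4] 10mm [-3.4 -0.2]
side b [154.4 340.9] [ 3.  -0.1] 10mm [-3.4  0.1]
side c [138.1 337. ] [1.9 2.8] 10mm [-3.2  0. ]
side d [140.2 280.1] [1.8 2.8] 10mm [-3.2 -0.2]
```

Tilt is estimated at 3–5°, inside the limit. The grip is firm, the tray hangs still, and the stack and bystanders are in place, so I hand in.

```bash
python3 -c "
from cell import *
print(hand_in()); s=observe(); print(s['time'],s['tool_pos'],s['opening'])"
```

```text
the job is handed in; nothing more can be done
None
the job is handed in; nothing more can be done
```

The top tray is off the stack and held about 15 cm above the middle of the preparation mat, open side up, and the job is handed in. I gripped it at corner d and handed in at about 18 of the 48 seconds.

- **Peel:** My first lift tipped the whole stack along with the tray instead of peeling it. Pulling outward stood the stack back up against the carton. Corner d was then about 24 mm up and the opposite corner b an estimated 4 mm, held for more than a second. The 4 mm comes from a camera fit, so it is not exact.
- **Final pose:** The tray's centre is within about 1 cm of the mat's middle and 0.155–0.165 m above the table. The gripper holds it at 50 N with the jaws 10.5 mm apart on the rim.
- **Level:** The tilt fits gave 3–5°, inside the 10° limit. Those fits were noisy, and one corner detection in the scene picture was missing.
- **Stack and bystanders:** In the last pictures the other five trays stand upright in the carton. They may have shifted a few mm towards d from the outward pull. The vial rack, syringe, tape roll and gallipot read within about 1–2 cm of where they started, which is the scatter of the readings. The syringe was found only in the side view, because the arm and tray covered it in the other.

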